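# Feed three spacers through the gate of a parts tray

### The job

With the fingertips, push the three loose round steel spacers one at a time across the tray, through the narrow gate and wholly into the slot behind it, so that all three stand in a row in the slot. Only push them along the tray floor: do not lift, carry or tip them over, and leave the things beside the tray where they are.

Things in the scene. Friction and masses are not known exactly. Their poses are not given: they have to be found in the camera images.
- tray: flat aluminium parts tray fixed to the bench. Origin on the bench top under the gate's middle; x runs through the gate into the slot, away from the robot; y left. Floor 4 mm thick; walls 6 mm thick, tops at z = 14 mm (spacer tops: 24 mm, so fingertips can pass over the walls while pushing). Hopper: x -130 to 0 mm, 196 mm wide inside, no wall at x = -130; sides slant in to the gate from x = -78 mm
- tray_gate (a point): middle of the gate at wall-top height (z = 14 mm, x = y = 0 of the tray). Two steel pins of 10 mm diameter, as high as the walls, at y = +-24 mm leave a 38 mm opening
- tray_slot_end (a point): middle of the slot's closed far end, on the floor (z = 4 mm, x = 116 mm of the tray). The slot runs straight from the gate to here, 40 mm wide inside; it holds three spacers in a row with 20 mm to spare, and a spacer pushed in pushes those before it farther along
- spacer_1_center (a point): loose solid steel spacer, an upright round disc of 32 mm diameter and 20 mm height, about 0.09 kg, dark side and bright top; the point is its centre, 10 mm above its underside. It stands on the tray floor in the left third (y about +66 mm of the tray) of the hopper; all three are alike.
- spacer_2_center (a point): loose solid steel spacer, an upright round disc of 32 mm diameter and 20 mm height, about 0.09 kg, dark side and bright top; the point is its centre, 10 mm above its underside. It stands on the tray floor in the middle third of the hopper; all three are alike.
- spacer_3_center (a point): loose solid steel spacer, an upright round disc of 32 mm diameter and 20 mm height, about 0.09 kg, dark side and bright top; the point is its centre, 10 mm above its underside. It stands on the tray floor in the right third (y about -66 mm of the tray) of the hopper; all three are alike.
- loupe: black round loupe, 37 mm wide, 34 mm high, loose on the bench left of the slot; origin at the centre of its underside. Bystander
- jaw_insert_1: dark steel block with four bright bolt heads, 36x28x15 mm, loose on the bench right of the slot; origin at the centre of its underside. Bystander
- reticle_plate: flat grey frame plate, 30x62x8 mm, loose on the bench farther right of the slot; origin at the centre of its underside. Bystander
Mind the look-alikes: they are no part of the job. What is shaped like the part that bears spacer_2_center but orange is not meant.

How it is judged:
By the outcome, as a careful person would: the job done as asked, in the order asked, and still so for the second after the job is handed in, with the robot touching nothing.
It also fails if it takes over 67 s, if anything falls off the work surface, if the arm or the gripper's body presses on something with over 40 N, if the wrist force passes 120 N, or if a joint passes its speed limit or range.

### The arm

A 6-joint arm with a two-finger parallel gripper is mounted at the origin on a cart in front of the work surface, level with it; the furniture and walls round the work are solid. World frame = base frame: x ahead of the robot, y to its left, z up, the work surface at z = 0. Lengths are in m, angles in rad, forces in N, time in s.
With the tool pointing down it reaches from about 0.25 to 0.725 m from the base axis. Payload 4 kg.
Tool frame: the origin (TCP) lies at the very end of the fingers, on their centre line; the grasp point (between the pads) lies 19 mm behind it; z points along the fingers, y is the line along which they close (so a half turn about z gives the same grasp; the last joint's range is limited). The gripper opens to 85 mm and grips with 20 to 120 N. Pads are 22 mm wide; open, the fingers measure 114 mm over their backs; the gripper's body (76 mm by 85 mm) begins 54 mm behind the grasp point. The pads swing forward as they close: fully open they stand 13 mm farther back than shut.
Start: joints at [1.123, 0.241, 0.005, 1.335, 0, 1.571], TCP at [0.216, 0.451, 0.231] pointing down, gripper open.
Joint ranges: [-2.72, 2.72], [-1.05, 1.87], [-1.09, 1.28], [-1.99, 2.15], [-1.42, 1.44], [-3.14, 3.14]. Speed limits (rad/s): [2.79, 2.79, 3.14, 3.14, 3.14, 3.14].

### API

Orientations are given as a unit quaternion [x, y, z, w].
In Python, from workcell import bot, vision, workorder, boxes_of gives the robot as it stands.
- The arm moves only by the tool send_rows, never from a script. Its argument "motion" is text: rows parted by semicolons, each of 5 numbers parted by spaces: the closure, from -1 (fully open) to 1 (shut), so that 0 is half open, then the shift along the tool's x, y, z in cm, then the turn about the tool's z in rad. In form: claw x y z twist; .... A call has 1 to 5 rows; each row is the pose to reach, as a shift and turn from the pose commanded when the call began, along the tool's axes at that moment; what a row does not reach only later rows make up. A row lasts 1/10 s, in which the tool goes at most 50 mm and 8.59 degrees, less where a joint would pass 70% of its speed; a pose out of reach is approached as far as the arm can. A call with a gripper value outside its range is refused whole. The fingers move at their own pace and stop on an object; the grip force is fixed at half the most. Time passes only in rows, so rows that repeat a pose let the fingers close. It gives the time, the measured TCP pose, the force, the opening and the grip force at its end, in the units of the state.
- bot.get_obs(): the state, without advancing time (a new reading comes with each control period).
- vision.camera(name): name is "side" or "top"; returns the picture (420x560x3 uint8, red, green, blue); there is no depth.
- vision.camera_model(name): a dict with "fov_y" (degrees; the focal length in pixels is half the picture's height over the tangent of half this angle, whatever the lens; pixels are square), "cx", "cy" (the principal point, pixels), "world_from_camera" (4x4, takes a point from camera to world coordinates). Camera axes: x right, y down, z forward; pixel columns grow to the right and rows downward; lengths in m; the calibration is good to about 2 mm. A picture is of the moment at which its call begins. camera_model takes no time and is no camera call.
- workorder.job_done(): hands the job in; it is judged then, once.
Trained networks look in the newest picture that a camera, given by its name, has taken for a name from the list of things; names that differ only in an ending like _2 or _b are one class to them, and where a whole thing is asked for, a point or a joint stands for the part that bears it (a point fixed in the world has none). Each returns a list of dicts, best first, with "conf" (0 to 1); they miss things now and then, are a little off and sometimes report something else, mostly with a low value. They report only what shows in the picture. A call takes as long as a camera call. They do not tell look-alikes from the thing itself.
- boxes_of(camera, target): "rect" ([centre column, centre row, width, height] in pixels, round what is visible of it).
The state is a dict: "clock": time; "joint_pos": joint angles; "joint_vel": joint speeds; "tau": joint torques, N m; "eef_pos": TCP position; "tool_rot": TCP orientation; "ft_force": force on the tool from outside, world axes, zero at the start; "ft_torque": the same for the moment, N m; "grip_width": finger opening in m; "grasp_force": force on a finger pad.
Only numpy, scipy, OpenCV 4.12 (cv2) and the standard library are available. Lean on these libraries where they do the work, as an engineer would, in place of code of your own. Each camera call takes 0.05 s, during which the arm holds its last target. There are 200 camera calls.

## Working session

There is one attempt and no reset: what is moved stays moved. The work goes in short steps, Python scripts to look and compute and a tool call to move; the robot and the scene stay as the last step left them, time stands still between calls to the robot, and variables do not carry over. Pictures are saved under pics/ and viewed, at most 10 in all, crops included, and the job is handed in when it is done.

Besides the shell and the picture viewer there is one more tool, called after ">>>" as name(argument=value, ...) on one line, values as JSON. send_rows: Moves the arm, as the interface text tells. Its arguments: {"type":"object","properties":{"motion":{"type":"string"}},"required":["motion"]}

```bash
mkdir -p pics
cat > h.py <<'E'
import numpy as np, cv2
from workcell import bot, vision, workorder, boxes_of
def ray(cam,u,v):
    m=vision.camera_model(cam); f=210/np.tan(np.radians(m["fov_y"])/2)
    T=np.array(m["world_from_camera"]); return T[:3,3],T[:3,:3]@np.array([(u-m["cx"])/f,(v-m["cy"])/f,1])
def at(cam,u,v,z):
    o,d=ray(cam,u,v); return (o+d*(z-o[2])/d[2])[:2]
def proj(cam,p):
    m=vision.camera_model(cam); f=210/np.tan(np.radians(m["fov_y"])/2)
    q=np.linalg.inv(np.array(m["world_from_camera"]))@np.r_[p,1]; return m["cx"]+f*q[0]/q[2],m["cy"]+f*q[1]/q[2]
E
python3 - <<'E'
from h import *
np.set_printoptions(precision=4,suppress=True)
for c in("top","side"):
    im=vision.camera(c); cv2.imwrite(f"pics/{c}0.png",im[:,:,::-1]); m=vision.camera_model(c); print(c,m["fov_y"],np.array(m["world_from_camera"]))
    for t in("spacer_1_center","tray","tray_gate","tray_slot_end","loupe","jaw_insert_1","reticle_plate"):
        for b in boxes_of(c,t)[:5]: print(t,np.round(b["rect"],1),round(b["conf"],2), at(c,*b["rect"][:2],.024 if 'sp' in t else .01))
o=bot.get_obs();print(o["eef_pos"],o["tool_rot"],o["clock"],o["grip_width"])
E
```

```text
top 43.68447552044327 [[ 0.02   -0.9892  0.1453  0.368 ]
 [-0.9997 -0.0179  0.0161 -0.0519]
 [-0.0133 -0.1455 -0.9893  1.0788]
 [ 0.      0.      0.      1.    ]]
spacer_1_center [223.2 233.4  12.1  13.9] 0.63 [0.4857 0.0819]
tray [257.1 192.1 107.1 126.1] 0.6 [0.5749 0.0162]
tray_gate [257.1 189.6 103.6 120.1] 0.6 [0.5801 0.0164]
tray_slot_end [257.6 193.  104.5 125.8] 0.89 [0.573  0.0151]
loupe [219.9 147.4  20.7  19.9] 0.56 [0.6693 0.0972]
jaw_insert_1 [303.  173.1  13.2  17.8] 0.76 [ 0.6169 -0.0785]
reticle_plate [345.8 159.2  31.8  14.7] 0.84 [ 0.6481 -0.1676]
reticle_plate [291.4 239.8  19.8  18.6] 0.71 [ 0.4767 -0.0567]
side 47.68311922966073 [[-0.964  -0.232   0.1298  0.4282]
 [-0.2658  0.8301 -0.4902  0.3522]
 [ 0.0059 -0.507  -0.8619  0.766 ]
 [ 0.      0.      0.      1.    ]]
spacer_1_center [286.8 282.6  20.1  19.9] 0.69 [0.4821 0.0854]
spacer_1_center [249.2 246.8 157.8 125. ] 0.45 [0.5602 0.0408]
tray [251.4 245.7 151.5 120.4] 0.87 [0.5596 0.032 ]
tray_gate [248.2 246.8 154.2 123.9] 0.7 [0.5644 0.0354]
tray_gate [235.2 148.6  27.8  25.5] 0.31 [ 0.6511 -0.1583]
tray_slot_end [248.4 247.8 159.2 124.3] 0.67 [0.5635 0.0372]
loupe [182.1 263.   23.1  31.2] 0.77 [0.6638 0.0944]
jaw_insert_1 [237.4 184.1  21.   18.8] 0.71 [ 0.6218 -0.0815]
reticle_plate [236.2 149.6  26.2  24.1] 0.94 [ 0.6485 -0.1565]
[0.2165 0.4507 0.2313] [0.222 0.975 0.    0.   ] 0.8 0.08537498443729213
```

View pics/top0.png

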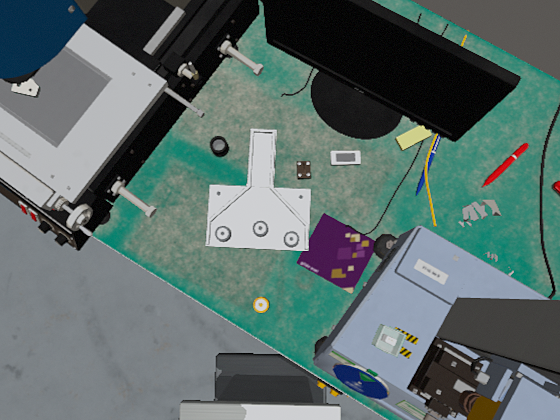

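View pics/side0.png

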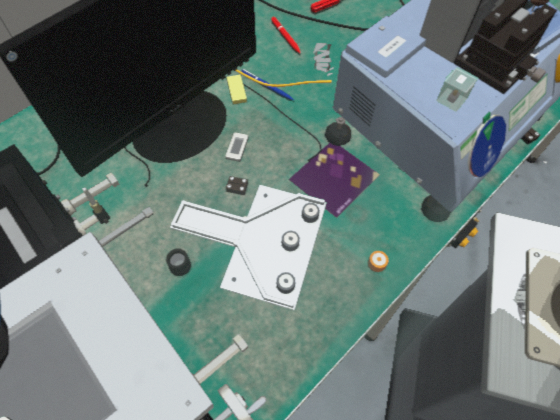

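Candidates for spacers in the top picture: three dark-sided, bright-topped discs on the tray at (223,233), (260,228) and (291,239), and an orange disc off the tray at (261,305), which is the look-alike and is ignored. In the side picture the same three are at (287,283), (290,240) and (311,212), with the orange one at (378,261). Next is a close crop to check them and the tray edges.

Run:
```python
from h import *
im=cv2.imread("pics/top0.png"); cv2.imwrite("pics/crop0.png",cv2.resize(im[120:260,195:325],None,fx=4.2,fy=4.2,interpolation=cv2.INTER_CUBIC))
```

```text
(no output)
```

View pics/crop0.png

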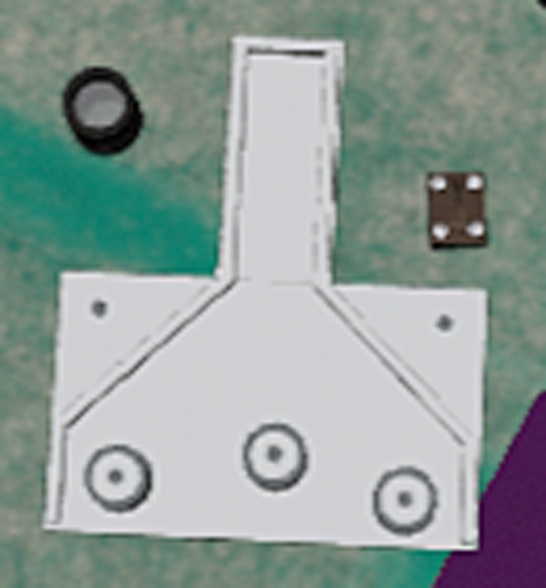

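The crop shows the three matching steel discs, with tops at (116,477), (275,453) and (405,499) in the crop. The hopper front corners are at (45,530) and (477,549), and the slot's far corners at (233,38) and (343,42). Now I fit the tray pose.

Run:
```python
from h import *
from scipy.optimize import least_squares
np.set_printoptions(precision=4,suppress=True)
pc=lambda a,b:(195+(a+.5)/4.2-.5,120+(b+.5)/4.2-.5)
P=[((45,530),(-.130,.104),.009),((477,549),(-.130,-.104),.009),((233,38),(.122,.026),.014),((343,42),(.122,-.026),.014)]
W=np.array([at("top",*pc(*p),z) for p,_,z in P]); L=np.array([l for _,l,_ in P])
R=lambda t:np.array([[np.cos(t),-np.sin(t)],[np.sin(t),np.cos(t)]])
f=lambda q:((R(q[2])@L.T).T+q[:2]-W).ravel()
s=least_squares(f,[.55,.01,0]); print(s.x,s.fun)
q=s.x
for c in [(116,477),(275,453),(405,499)]:
    w=at("top",*pc(*c),.024); print(w,R(q[2]).T@(w-q[:2]))
for c,z in [((238,280),.014),((316,285),.014)]:
    w=at("top",*pc(*c),z); print("g",w,R(q[2]).T@(w-q[:2]))
im=cv2.imread("pics/side0.png")
for l,z in [((-.13,.104),.004),((-.13,-.104),.004),((.122,.026),.014),((.122,-.026),.014),((0,.024),.014),((0,-.024),.014)]:
    w=R(q[2])@l+q[:2]; u=proj("side",[*w,z]); cv2.circle(im,(int(u[0]*8),int(u[1]*8)),16,(0,0,255),-1,shift=3)
for (u,v) in [(286.8,282.6),(290,240),(311,212)]:
    w=at("side",u,v-2,.024); print("s",w,R(q[2]).T@(w-q[:2]))
cv2.imwrite("pics/sidec.png",cv2.resize(im[170:320,160:340],None,fx=4,fy=4))
```

```text
[ 0.5879  0.0103 -0.028 ] [-0.0003 -0.0016 -0.0008  0.0014  0.0007 -0.0015  0.0004  0.0018]
[0.4861 0.0838] [-0.1038  0.0706]
[0.4992 0.0073] [-0.0885 -0.0055]
[ 0.478  -0.0559] [-0.1079 -0.0692]
g [0.5861 0.0284] [-0.0022  0.018 ]
g [ 0.5843 -0.0102] [-0.003  -0.0206]
s [0.483  0.0821] [-0.1068  0.0688]
s [0.4975 0.0062] [-0.0903 -0.0066]
s [ 0.4754 -0.057 ] [-0.1106 -0.0705]
```

View pics/sidec.png

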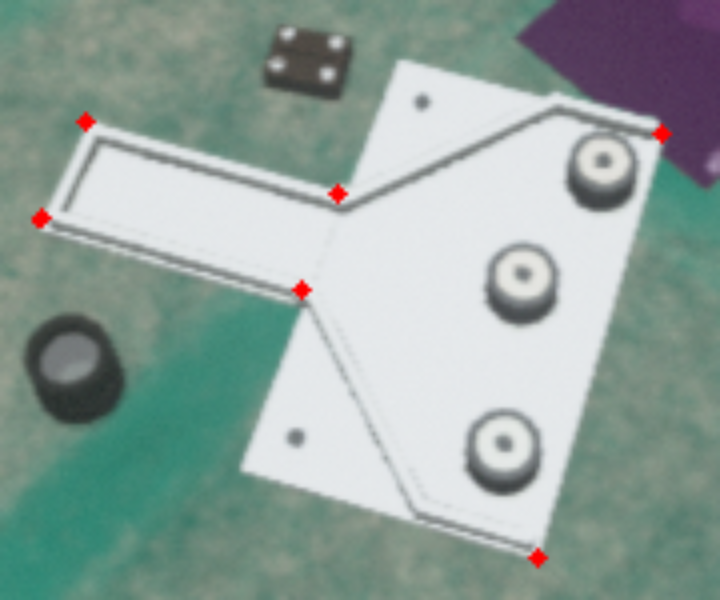

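The projected tray corners (red) land on the real corners in the side view, so the tray pose is good: origin (0.588, 0.010), yaw −1.6°. I will push with the fingers about 24 mm apart as a cradle, tips just above the wall tops.

```bash
cat >> h.py <<'E'
from scipy.spatial.transform import Rotation as Ro
Q=np.array([.5879,.0103]); TH=-.028
Rt=np.array([[np.cos(TH),-np.sin(TH)],[np.sin(TH),np.cos(TH)]])
def totray(w): return Rt.T@(np.asarray(w)[:2]-Q)
def go(x,y,z,head=None):
    """tool shift (cm) and twist to bring TCP to tray (x,y) m, height z, cradle facing head deg"""
    o=bot.get_obs(); R=Ro.from_quat(o["tool_rot"]).as_matrix(); p=np.r_[Rt@[x,y]+Q,z]
    tw=0
    if head is not None:
        a=np.degrees(np.arctan2(R[1,1],R[0,1])); tw=-np.radians((90+np.degrees(TH)+head-a+90)%180-90)
    print("shift cm",np.round(R.T@(p-o["eef_pos"])*100,2),"twist",round(tw,3),"| tcp tray",np.round(totray(o["eef_pos"])*1000,1),"z",round(o["eef_pos"][2]*1000,1),"clk",round(o["clock"],2),"w",round(o["grip_width"]*1000,1),"F",np.round(o["ft_force"],1))
E
python3 -c "
from h import *
go(-.15,-.006,.1,0)"
```

```text
shift cm [-39.09 -30.28  13.13] twist -0.42 | tcp tray [-383.6  429.8] z 231.3 clk 0.8 w 85.4 F [0.5 0.6 0.1]
```

>>> send_rows(motion="0.43 -4 -3 1 -0.1; 0.43 -8 -6 2 -0.2; 0.43 -12 -9 3 -0.3; 0.43 -16 -12 4 -0.4; 0.43 -20 -15 5 -0.42")

```text
clock: 1.3
eef_pos: [0.3302, 0.2316, 0.1822]
tool_rot: [0.012, 1.0, 0.0, 0.0]
ft_force: [1.7, 0.6, -0.1]
grip_width: 0.0244
grasp_force: 0.0
```

```bash
python3 -c "
from h import *
go(-.15,-.006,.1,0)"
```

```text
shift cm [-11.31 -22.04   8.22] twist 0.003 | tcp tray [-263.8  214. ] z 182.2 clk 1.3 w 24.4 F [ 1.7  0.6 -0.1]
```

>>> send_rows(motion="0.43 -2 -4.5 1 0; 0.43 -5 -9 3 0; 0.43 -8 -13.5 5 0; 0.43 -11 -18 7 0; 0.43 -11.3 -22 8.2 0")

```text
clock: 1.8
eef_pos: [0.4361, 0.0208, 0.1043]
tool_rot: [0.014, 1.0, 0.0, 0.002]
ft_force: [-0.2, -0.1, 0.5]
grip_width: 0.0243
grasp_force: 0.0
```

>>> send_rows(motion="0.43 0 0 0 0; 0.43 0 0 0 0")

```text
clock: 2.0
eef_pos: [0.4332, 0.0214, 0.1041]
tool_rot: [0.016, 1.0, 0.0, -0.001]
ft_force: [-0.7, 0.7, 0.7]
grip_width: 0.0248
grasp_force: 0.0
```

```bash
python3 -c "
from h import *
go(-.135,-.006,.03,0)"
```

```text
shift cm [-2.01 -1.27  7.4 ] twist -0.003 | tcp tray [-154.9    6.7] z 104.1 clk 2.0 w 24.8 F [-0.7  0.7  0.7]
```

>>> send_rows(motion="0.43 -0.7 -0.4 2.5 0; 0.43 -1.4 -0.9 5 0; 0.43 -2 -1.3 7.4 0; 0.43 -2 -1.3 8.4 0; 0.43 -2 -1.3 8.9 0")

```text
clock: 2.5
eef_pos: [0.4525, 0.0103, 0.0151]
tool_rot: [0.013, 1.0, 0.0, -0.001]
ft_force: [-0.4, 0.7, 0.4]
grip_width: 0.0243
grasp_force: 0.0
```

>>> send_rows(motion="0.43 0 0 0.2 0; 0.43 0 0 0.4 0; 0.43 0 0 0.4 0")

```text
clock: 2.8
eef_pos: [0.4537, 0.0092, 0.0122]
tool_rot: [0.014, 1.0, 0.0, 0.001]
ft_force: [-0.4, -0.9, 0.4]
grip_width: 0.0246
grasp_force: 0.0
```

Run:
```python
from h import *
go(-.135,-.006,.01,0)
im=vision.camera("side"); o=bot.get_obs()["eef_pos"]
for dy in(-.0125,.0125):
    u=proj("side",o+[0,dy,0]); print(u)
cv2.imwrite("pics/s2.png",cv2.resize(im[170:330,240:400,::-1],None,fx=3.7,fy=3.7,interpolation=cv2.INTER_CUBIC))
```

```text
shift cm [ 0.09 -0.12  0.22] twist 0.001 | tcp tray [-134.2   -4.8] z 12.2 clk 2.8 w 24.6 F [-0.4 -0.9  0.4]
(np.float64(315.5125382371348), np.float64(242.20748161094906))
(np.float64(312.20381755120843), np.float64(255.00617771810997))
```

View pics/s2.png

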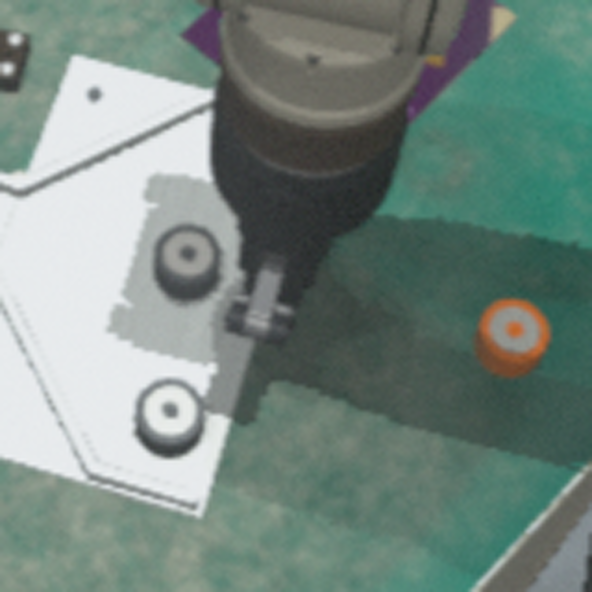

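The arm stands behind S2, which is at (187,262) in the crop, with the fingers clear of it. Now I feel for the floor to learn the finger-tip offset.

>>> send_rows(motion="0.43 0 0 0.2 0; 0.43 0 0 0.4 0; 0.43 0 0 0.5 0; 0.43 0 0 0.6 0; 0.43 0 0 0.6 0")

```text
clock: 3.35
eef_pos: [0.4531, 0.0088, 0.0053]
tool_rot: [0.014, 1.0, -0.0, -0.0]
ft_force: [-1.3, 0.2, 0.3]
grip_width: 0.0241
grasp_force: 0.0
```

>>> send_rows(motion="0.43 0 0 0.1 0; 0.43 0 0 0.1 0")

```text
clock: 3.55
eef_pos: [0.4532, 0.0089, 0.0044]
tool_rot: [0.014, 1.0, 0.0, -0.0]
ft_force: [-0.2, 0.4, 0.3]
grip_width: 0.0243
grasp_force: 0.0
```

>>> send_rows(motion="0.43 0 0 0.1 0; 0.43 0 0 0.1 0")

```text
clock: 3.75
eef_pos: [0.4533, 0.0089, 0.0039]
tool_rot: [0.014, 1.0, 0.0, 0.0]
ft_force: [-0.7, 0.3, 4.1]
grip_width: 0.0244
grasp_force: 2.1
```

>>> send_rows(motion="0.43 0 0 0.1 0; 0.43 0 0 0.1 0")

```text
clock: 3.95
eef_pos: [0.4534, 0.0089, 0.0038]
tool_rot: [0.014, 1.0, -0.0, 0.0]
ft_force: [-3.6, -1.8, 12.1]
grip_width: 0.0241
grasp_force: 6.3
```

Contact comes at TCP z ≈ 4 mm, so the tip offset is about 0. Raise to 17 mm and start pushing S2.

>>> send_rows(motion="0.43 0 0 -0.7 0; 0.43 0 0 -1.45 0; 0.43 0 0 -1.45 0")

```text
clock: 4.25
eef_pos: [0.4543, 0.0089, 0.018]
tool_rot: [0.014, 1.0, 0.0, 0.001]
ft_force: [0.3, -0.6, 0.2]
grip_width: 0.0243
grasp_force: 0.0
```

```bash
python3 -c "
from h import *
go(-.113,-.006,.017,0); go(-.035,0,.017);go(.076,0,.017)"
```

```text
shift cm [-2.05 -0.09  0.11] twist 0.0 | tcp tray [-133.5   -5.1] z 18.0 clk 4.25 w 24.3 F [ 0.3 -0.6  0.2]
shift cm [-9.85  0.51  0.12] twist 0 | tcp tray [-133.5   -5.1] z 18.0 clk 4.25 w 24.3 F [ 0.3 -0.6  0.2]
shift cm [-20.95   0.51   0.15] twist 0 | tcp tray [-133.5   -5.1] z 18.0 clk 4.25 w 24.3 F [ 0.3 -0.6  0.2]
```

>>> send_rows(motion="0.43 -1.2 0 0.1 0; 0.43 -2.2 0 0.1 0; 0.43 -3.2 0 0.1 0; 0.43 -4.4 0.1 0.1 0; 0.43 -5.6 0.2 0.1 0")

```text
clock: 4.75
eef_pos: [0.5097, 0.0093, 0.0157]
tool_rot: [0.014, 1.0, -0.0, -0.0]
ft_force: [-0.0, -0.1, 0.2]
grip_width: 0.0242
grasp_force: 0.4
```

Run:
```python
from h import *
go(-.035,0,.017);go(.07,0,.017)
for c in("top","side"):
    im=vision.camera(c); cv2.imwrite(f"pics/{c}3.png",im[:,:,::-1])
    for b in boxes_of(c,"spacer_2_center"): print(c,np.round(b["rect"],1),round(b["conf"],2),totray(at(c,*b["rect"][:2],.015))*1000)
a=cv2.imread("pics/top3.png")[120:270,180:330];b=cv2.imread("pics/side3.png")[170:320,180:330]
cv2.imwrite("pics/m3.png",cv2.resize(np.hstack([a,b]),None,fx=2.6,fy=2.6,interpolation=cv2.INTER_CUBIC))
```

```text
shift cm [-4.31  0.32 -0.13] twist 0 | tcp tray [-78.1  -3.2] z 15.7 clk 4.75 w 24.2 F [-0.  -0.1  0.2]
shift cm [-14.81   0.32  -0.14] twist 0 | tcp tray [-78.1  -3.2] z 15.7 clk 4.75 w 24.2 F [-0.  -0.1  0.2]
side [377.8 263.2  21.4  19.1] 0.87 [-244.69371221   -9.56065347]
side [265.4 235.7   9.4  16.3] 0.65 [-47.03098104  -2.35978647]
```

View pics/m3.png

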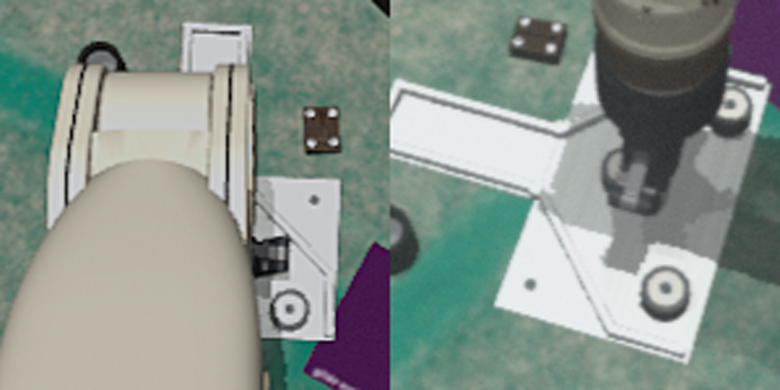

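S2 sits in the cradle ahead of the fingers, at (615,165) in the right half, heading for the gate. I continue and raise slightly.

>>> send_rows(motion="0.43 -1.2 0.1 -0.1 0; 0.43 -2.4 0.2 -0.15 0; 0.43 -3.6 0.3 -0.15 0; 0.43 -4.8 0.3 -0.15 0; 0.43 -6 0.3 -0.15 0")

```text
clock: 5.45
eef_pos: [0.5685, 0.0106, 0.0171]
tool_rot: [0.014, 1.0, -0.0, -0.001]
ft_force: [-1.7, 0.6, 0.4]
grip_width: 0.0243
grasp_force: 0.3
```

```bash
python3 -c "
from h import *
go(.035,0,.017);go(.07,0,.017)"
```

```text
shift cm [-5.44  0.02  0.  ] twist 0 | tcp tray [-19.4  -0.2] z 17.1 clk 5.45 w 24.3 F [-1.7  0.6  0.4]
shift cm [-8.94  0.02 -0.  ] twist 0 | tcp tray [-19.4  -0.2] z 17.1 clk 5.45 w 24.3 F [-1.7  0.6  0.4]
```

>>> send_rows(motion="0.43 -1 0 0 0; 0.43 -2 0 0 0; 0.43 -3 0 0 0; 0.43 -4 0 0 0; 0.43 -5 0 0 0")

```text
clock: 5.95
eef_pos: [0.6189, 0.0092, 0.0172]
tool_rot: [0.014, 1.0, -0.0, -0.001]
ft_force: [-0.5, 1.0, -0.6]
grip_width: 0.0245
grasp_force: 0.3
```

```bash
python3 -c "
from h import *
go(.065,0,.017)
vision.camera('side')
for b in boxes_of('side','spacer_2_center'): print(np.round(b['rect'],1),round(b['conf'],2),totray(at('side',*b['rect'][:2],.015))*1000)"
```

```text
shift cm [-3.4   0.02  0.01] twist 0 | tcp tray [31.  -0.2] z 17.2 clk 5.95 w 24.5 F [-0.5  1.  -0.6]
[377.9 263.6  19.8  23.3] 0.55 [-244.99409771   -8.89426261]
```

>>> send_rows(motion="0.43 -1 0 0 0; 0.43 -2 0 0 0; 0.43 -2.8 0 0 0; 0.43 -3.4 0 0 0; 0.43 -3.4 0 0 0")

```text
clock: 6.55
eef_pos: [0.6538, 0.0083, 0.0174]
tool_rot: [0.014, 1.0, -0.0, 0.0]
ft_force: [0.0, 0.2, -0.6]
grip_width: 0.0241
grasp_force: 0.0
```

>>> send_rows(motion="0.43 1 0 0 0; 0.43 2 0 -2 0; 0.43 3 0 -5 0; 0.43 7 1 -8 0; 0.43 11 4 -8 0")

```text
clock: 7.05
eef_pos: [0.5476, 0.0498, 0.1017]
tool_rot: [0.016, 1.0, 0.0, 0.004]
ft_force: [0.4, 1.4, -0.1]
grip_width: 0.0243
grasp_force: 0.0
```

Run:
```python
from h import *
c=np.array([-.105,.069]);d=np.array([np.cos(np.radians(-22)),np.sin(np.radians(-22))])
p=c-.03*d; print(p); go(*p,.08,-22)
im=vision.camera("side"); cv2.imwrite("pics/s4.png",cv2.resize(im[160:320,160:340,::-1],None,fx=3.5,fy=3.5,interpolation=cv2.INTER_CUBIC))
```

```text
[-0.13281552  0.0802382 ]
shift cm [9.17 4.16 2.09] twist 0.38 | tcp tray [-41.4  38.3] z 101.7 clk 7.05 w 24.3 F [ 0.4  1.4 -0.1]
```

View pics/s4.png

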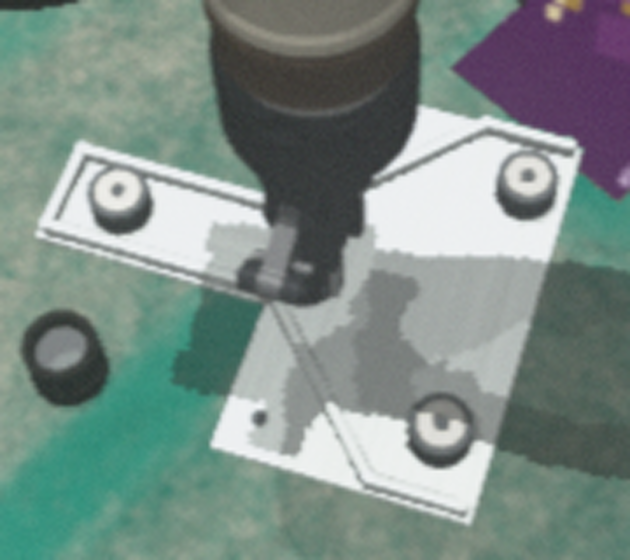

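S2 stands upright deep in the slot at (118,200), with S1 at (440,430) and S3 at (527,183) untouched. Now S1, cradle turned −22°.

>>> send_rows(motion="0.43 4 1.5 0 0.1; 0.43 8 3.5 0 0.2; 0.43 9.2 4.2 0 0.3; 0.43 9.2 4.2 1 0.38; 0.43 9.2 4.2 2 0.38")

```text
clock: 7.6
eef_pos: [0.4539, 0.0958, 0.0776]
tool_rot: [0.202, 0.979, 0.0, 0.001]
ft_force: [0.0, 1.0, 0.0]
grip_width: 0.0243
grasp_force: 0.0
```

Run:
```python
from h import *
go(-.1328,.0802,.017,-22)
```

```text
shift cm [-0.38 -0.02  6.06] twist 0.006 | tcp tray [-136.4   81.8] z 77.6 clk 7.6 w 24.3 F [0. 1. 0.]
```

>>> send_rows(motion="0.43 0 0 2 0; 0.43 0 0 4 0; 0.43 0 0 5.5 0; 0.43 -0.2 0 6 0; 0.43 -0.3 0 6 0")

```text
clock: 8.1
eef_pos: [0.4565, 0.0939, 0.0165]
tool_rot: [0.202, 0.979, -0.0, -0.001]
ft_force: [0.4, 0.1, 0.2]
grip_width: 0.0246
grasp_force: 0.0
```

Run:
```python
from h import *
d=np.array([np.cos(np.radians(-22)),np.sin(np.radians(-22))])*.0216
for c in [(-.105,.069),(-.06,.036),(-.012,0),(.03,0)]:
    go(*(np.array(c)-d),.017,-22)
im=vision.camera("side")
for b in boxes_of('side','spacer_2_center'): print(np.round(b['rect'],1),round(b['conf'],2),totray(at('side',*b['rect'][:2],.015))*1000)
cv2.imwrite("pics/s5.png",cv2.resize(im[160:320,200:360,::-1],None,fx=3.5,fy=3.5,interpolation=cv2.INTER_CUBIC))
```

```text
shift cm [-0.9   0.06 -0.05] twist 0.005 | tcp tray [-133.7   79.8] z 16.5 clk 8.1 w 24.6 F [0.4 0.1 0.2]
shift cm [-6.31 -1.34 -0.05] twist 0.005 | tcp tray [-133.7   79.8] z 16.5 clk 8.1 w 24.6 F [0.4 0.1 0.2]
shift cm [-12.1   -2.9   -0.06] twist 0.005 | tcp tray [-133.7   79.8] z 16.5 clk 8.1 w 24.6 F [0.4 0.1 0.2]
shift cm [-16.    -1.35  -0.07] twist 0.005 | tcp tray [-133.7   79.8] z 16.5 clk 8.1 w 24.6 F [0.4 0.1 0.2]
[192.6 218.3  20.4  22.8] 0.61 [87.32460999  3.31528897]
[380.1 262.4  21.1  22.4] 0.55 [-248.14903765  -12.14786384]
```

View pics/s5.png

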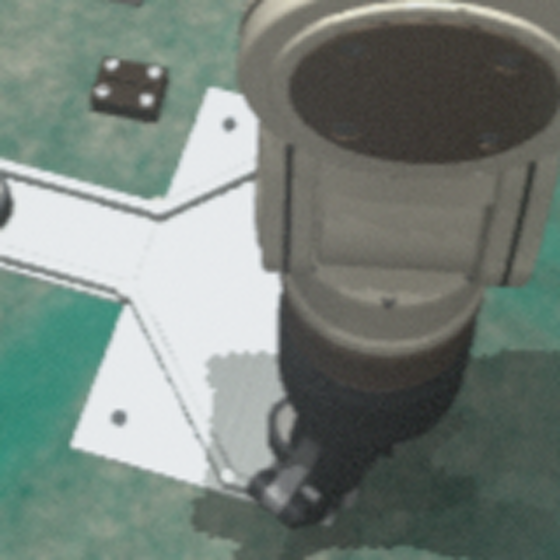

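S1 shows at (285,425) just ahead of the fingers. I push it along the diagonal.

>>> send_rows(motion="0.43 -0.9 0 -0.1 0; 0.43 -2 -0.2 -0.1 0; 0.43 -3.1 -0.5 -0.1 0; 0.43 -4.2 -0.8 -0.1 0; 0.43 -5.3 -1.1 -0.1 0")

```text
clock: 8.7
eef_pos: [0.5023, 0.0624, 0.0187]
tool_rot: [0.203, 0.979, 0.0, 0.0]
ft_force: [-0.9, 0.9, 0.5]
grip_width: 0.0242
grasp_force: 0.6
```

Run:
```python
from h import *
d=np.array([np.cos(np.radians(-22)),np.sin(np.radians(-22))])*.0216
for c in [(-.06,.036),(-.02,.003),(.03,0)]:
    go(*(np.array(c)-d),.017,-22)
im=vision.camera("side");cv2.imwrite("pics/s6.png",im[:,:,::-1])
for b in boxes_of('side','spacer_2_center'): print(np.round(b['rect'],1),round(b['conf'],2),totray(at('side',*b['rect'][:2],.015))*1000)
```

```text
shift cm [-0.85 -0.26  0.17] twist 0.004 | tcp tray [-87.   49.7] z 18.7 clk 8.7 w 24.2 F [-0.9  0.9  0.5]
shift cm [-5.79 -1.84  0.17] twist 0.004 | tcp tray [-87.   49.7] z 18.7 clk 8.7 w 24.2 F [-0.9  0.9  0.5]
shift cm [-10.55  -0.26   0.17] twist 0.004 | tcp tray [-87.   49.7] z 18.7 clk 8.7 w 24.2 F [-0.9  0.9  0.5]
[193.2 218.8  17.7  20.3] 0.77 [85.92395861  3.93350588]
[377.6 263.1  18.7  19.5] 0.73 [-244.33482434   -9.63973991]
```

>>> send_rows(motion="0.43 -1.2 -0.4 0.1 0; 0.43 -2.4 -0.75 0.15 0; 0.43 -3.6 -1.15 0.15 0; 0.43 -4.7 -1.5 0.15 0; 0.43 -5.8 -1.85 0.15 0")

```text
clock: 9.3
eef_pos: [0.548, 0.0223, 0.0169]
tool_rot: [0.203, 0.979, -0.0, -0.0]
ft_force: [-0.0, 0.7, 0.5]
grip_width: 0.0242
grasp_force: 0.6
```

Run:
```python
from h import *
d=np.array([np.cos(np.radians(-22)),np.sin(np.radians(-22))])*.0216
for c in [(-.02,.003),(.0,0),(.05,0)]:
    go(*(np.array(c)-d),.017,-22)
im=vision.camera("side");cv2.imwrite("pics/s7.png",cv2.resize(im[160:320,160:340,::-1],None,fx=3.5,fy=3.5,interpolation=cv2.INTER_CUBIC))
```

```text
shift cm [-0.01  0.02 -0.01] twist 0.004 | tcp tray [-40.3  10.9] z 16.9 clk 9.3 w 24.2 F [-0.   0.7  0.5]
shift cm [-1.98  0.49 -0.01] twist 0.004 | tcp tray [-40.3  10.9] z 16.9 clk 9.3 w 24.2 F [-0.   0.7  0.5]
shift cm [-6.63  2.34 -0.01] twist 0.004 | tcp tray [-40.3  10.9] z 16.9 clk 9.3 w 24.2 F [-0.   0.7  0.5]
```

View pics/s7.png

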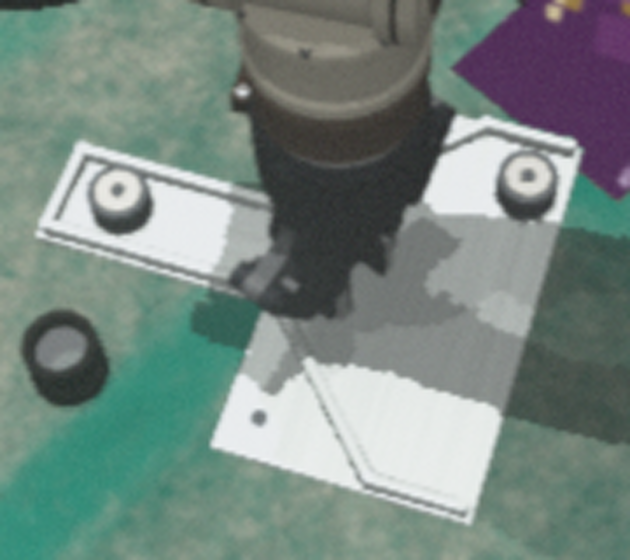

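The area left behind is clear of S1, which is hidden in the cradle at the gate, and S2 at (118,200) is unchanged. Push straight in.

>>> send_rows(motion="0.43 -1 0.3 0 0; 0.43 -2 0.5 0 0; 0.43 -2.9 0.85 0 0; 0.43 -3.9 1.25 0 0; 0.43 -4.8 1.6 0 0")

```text
clock: 9.85
eef_pos: [0.5986, 0.0191, 0.017]
tool_rot: [0.202, 0.979, 0.0, 0.0]
ft_force: [-0.5, 0.8, 0.3]
grip_width: 0.0242
grasp_force: 0.3
```

>>> send_rows(motion="0.43 -0.9 0.37 0 0; 0.43 -1.8 0.74 0 0; 0.43 -1.8 0.74 0 0")

```text
clock: 10.15
eef_pos: [0.6189, 0.0187, 0.0171]
tool_rot: [0.202, 0.979, 0.0, 0.001]
ft_force: [0.3, 0.0, -0.1]
grip_width: 0.0245
grasp_force: 0.0
```

>>> send_rows(motion="0.43 1 -0.3 0 0; 0.43 2 -0.6 -2 0; 0.43 3 -1 -5 0; 0.43 7 -3 -7 0; 0.43 9 -7 -7 -0.1")

```text
clock: 10.65
eef_pos: [0.5076, -0.0083, 0.0899]
tool_rot: [0.15, 0.989, 0.001, 0.003]
ft_force: [0.3, -1.3, -0.5]
grip_width: 0.0243
grasp_force: 0.0
```

Run:
```python
from h import *
a=np.radians(22);d=np.array([np.cos(a),np.sin(a)])
go(*(np.array([-.109,-.070])-.03*d),.08,22)
im=vision.camera("side");cv2.imwrite("pics/s8.png",cv2.resize(im[160:320,160:340,::-1],None,fx=3.5,fy=3.5,interpolation=cv2.INTER_CUBIC))
for b in boxes_of('side','spacer_2_center'): print(np.round(b['rect'],1),round(b['conf'],2),totray(at('side',*b['rect'][:2],.015))*1000)
```

```text
shift cm [ 3.87 -7.36  0.95] twist -0.657 | tcp tray [-79.8 -20.8] z 89.9 clk 10.65 w 24.3 F [ 0.3 -1.3 -0.5]
[378.5 262.6  17.4  15.9] 0.89 [-245.62162862  -10.98715516]
[194.8 218.1  21.1  19.5] 0.67 [83.73651405  1.783774  ]
[234.3 147.2  25.8  26.5] 0.57 [  69.12958412 -166.05448627]
[249.6 245.6 155.4 121.9] 0.39 [-26.74758715  23.68499623]
```

>>> send_rows(motion="0.43 1.5 -3 0 -0.14; 0.43 3 -5.5 0 -0.28; 0.43 3.9 -7.4 0 -0.42; 0.43 3.9 -7.4 0.5 -0.56; 0.43 3.9 -7.4 0.9 -0.66")

```text
clock: 11.25
eef_pos: [0.4471, -0.0692, 0.0781]
tool_rot: [-0.177, 0.984, -0.0, 0.0]
ft_force: [0.1, 1.1, -0.2]
grip_width: 0.0245
grasp_force: 0.0
```

Run:
```python
from h import *
a=np.radians(22);d=np.array([np.cos(a),np.sin(a)])
go(*(np.array([-.109,-.070])-.03*d),.017,22)
g=cv2.cvtColor(vision.camera("side"),cv2.COLOR_RGB2GRAY)
for x in range(-20,110,8):
    u=proj("side",[*(Rt@[x/1000,0]+Q),.010]); print(x,g[int(u[1])-2:int(u[1])+9,int(u[0])-2:int(u[0])+3].min(),end="; ")
```

```text
shift cm [-0.24  0.14  6.11] twist -0.001 | tcp tray [-138.5  -83.4] z 78.1 clk 11.25 w 24.5 F [ 0.1  1.1 -0.2]
-20 233; -12 233; -4 226; 4 228; 12 232; 20 232; 28 181; 36 67; 44 67; 52 69; 60 69; 68 66; 76 64; 84 62; 92 62; 100 67; 108 143;
```

S1 and S2 both stand in the slot, at about 51 and 86 mm. Now S3.

>>> send_rows(motion="0.43 0 0 2 0; 0.43 0 0 4 0; 0.43 0 0 5.5 0; 0.43 -0.2 0.1 6.1 0; 0.43 -0.2 0.1 6.1 0")

```text
clock: 11.8
eef_pos: [0.4484, -0.0668, 0.0164]
tool_rot: [-0.175, 0.985, 0.0, -0.001]
ft_force: [-0.2, -1.0, 0.7]
grip_width: 0.0243
grasp_force: 0.0
```

Run:
```python
from h import *
a=np.radians(22);d=np.array([np.cos(a),np.sin(a)])*.0216
for c in [(-.109,-.07),(-.065,-.036),(-.02,-.002),(.03,0)]:
    go(*(np.array(c)-d),.017,22)
```

```text
shift cm [-0.87 -0.04 -0.06] twist -0.004 | tcp tray [-137.3  -80.9] z 16.4 clk 11.8 w 24.3 F [-0.2 -1.   0.7]
shift cm [-6.22  1.49 -0.07] twist -0.004 | tcp tray [-137.3  -80.9] z 16.4 clk 11.8 w 24.3 F [-0.2 -1.   0.7]
shift cm [-11.66   2.98  -0.08] twist -0.004 | tcp tray [-137.3  -80.9] z 16.4 clk 11.8 w 24.3 F [-0.2 -1.   0.7]
shift cm [-16.38   1.31  -0.08] twist -0.004 | tcp tray [-137.3  -80.9] z 16.4 clk 11.8 w 24.3 F [-0.2 -1.   0.7]
```

>>> send_rows(motion="0.43 -0.9 0 -0.1 0; 0.43 -2 0.25 -0.1 0; 0.43 -3.1 0.6 -0.1 0; 0.43 -4.2 0.9 -0.1 0; 0.43 -5.3 1.2 -0.1 0")

```text
clock: 12.3
eef_pos: [0.4954, -0.0369, 0.0183]
tool_rot: [-0.175, 0.985, -0.0, 0.0]
ft_force: [-0.0, 0.3, 0.4]
grip_width: 0.0244
grasp_force: 0.6
```

Run:
```python
from h import *
a=np.radians(22);d=np.array([np.cos(a),np.sin(a)])*.0216
for c in [(-.02,-.002),(.03,0)]:
    go(*(np.array(c)-d),.017,22)
vision.camera("side")
for b in boxes_of('side','spacer_2_center'): print(np.round(b['rect'],1),round(b['conf'],2),totray(at('side',*b['rect'][:2],.015))*1000)
```

```text
shift cm [-6.22  1.79  0.13] twist -0.003 | tcp tray [-91.2 -49.8] z 18.3 clk 12.3 w 24.4 F [-0.   0.3  0.4]
shift cm [-10.94   0.12   0.14] twist -0.003 | tcp tray [-91.2 -49.8] z 18.3 clk 12.3 w 24.4 F [-0.   0.3  0.4]
[377.7 262.8  24.8  22.3] 0.78 [-244.39305248  -10.22765267]
[194.1 219.   19.9  21.2] 0.56 [84.24314187  3.83365929]
```

>>> send_rows(motion="0.43 -1.2 0.35 0.1 0; 0.43 -2.5 0.7 0.1 0; 0.43 -3.7 1.1 0.1 0; 0.43 -5 1.45 0.1 0; 0.43 -6.2 1.8 0.1 0")

```text
clock: 12.9
eef_pos: [0.5473, 0.0015, 0.0169]
tool_rot: [-0.175, 0.985, 0.0, 0.0]
ft_force: [-0.6, -0.2, -0.4]
grip_width: 0.0245
grasp_force: 0.5
```

Run:
```python
from h import *
a=np.radians(22);d=np.array([np.cos(a),np.sin(a)])*.0216
for c in [(.0,-.0),(.03,0)]:
    go(*(np.array(c)-d),.017,22)
```

```text
shift cm [-1.95 -0.59 -0.01] twist -0.004 | tcp tray [-40.3  -9.9] z 16.9 clk 12.9 w 24.5 F [-0.6 -0.2 -0.4]
shift cm [-4.74 -1.7  -0.01] twist -0.004 | tcp tray [-40.3  -9.9] z 16.9 clk 12.9 w 24.5 F [-0.6 -0.2 -0.4]
```

>>> send_rows(motion="0.43 -1 -0.25 0 0; 0.43 -2 -0.6 0 0; 0.43 -2.9 -0.95 0 0; 0.43 -3.8 -1.3 0 0; 0.43 -4.7 -1.7 0 0")

```text
clock: 13.4
eef_pos: [0.5965, 0.0008, 0.0168]
tool_rot: [-0.175, 0.985, 0.0, -0.001]
ft_force: [-1.7, 0.1, 0.9]
grip_width: 0.0244
grasp_force: 0.9
```

>>> send_rows(motion="0.43 0 0 0 0; 0.43 0 0 0 0")

```text
clock: 13.6
eef_pos: [0.5964, 0.0008, 0.0169]
tool_rot: [-0.175, 0.985, 0.0, 0.0]
ft_force: [-0.1, 0.0, -0.2]
grip_width: 0.0245
grasp_force: 0.0
```

>>> send_rows(motion="0.43 1 0.2 0 0; 0.43 2 0.4 -2 0; 0.43 4 1 -5 0; 0.43 8 3 -8 0; 0.43 12 5 -9 0")

```text
clock: 14.1
eef_pos: [0.4675, 0.0064, 0.1095]
tool_rot: [-0.175, 0.985, -0.0, 0.003]
ft_force: [0.2, -0.0, 0.2]
grip_width: 0.0244
grasp_force: 0.0
```

>>> send_rows(motion="0.43 3 1 -2 0; 0.43 6 2 -4 0; 0.43 6 2 -4 0; 0.43 6 2 -4 0")

```text
clock: 14.5
eef_pos: [0.4033, 0.0045, 0.1478]
tool_rot: [-0.175, 0.985, -0.0, 0.001]
ft_force: [0.2, 0.2, -0.1]
grip_width: 0.0242
grasp_force: 0.0
```

Run:
```python
from h import *
im=vision.camera("side");g=cv2.cvtColor(im,cv2.COLOR_RGB2GRAY)
for x in range(-20,112,4):
    u=proj("side",[*(Rt@[x/1000,0]+Q),.010]); print(x,g[int(u[1])-2:int(u[1])+9,int(u[0])-1:int(u[0])+2].min(),end="; ")
go(.03,0,.017)
cv2.imwrite("pics/s9.png",cv2.resize(im[150:320,150:345,::-1],None,fx=3.5,fy=3.5,interpolation=cv2.INTER_CUBIC))
```

```text
-20 233; -16 233; -12 233; -8 226; -4 226; 0 227; 4 229; 8 198; 12 78; 16 74; 20 72; 24 73; 28 72; 32 72; 36 71; 40 71; 44 78; 48 68; 52 67; 56 68; 60 67; 64 66; 68 68; 72 68; 76 92; 80 65; 84 63; 88 64; 92 64; 96 64; 100 64; 104 66; 108 84; shift cm [-20.26  -6.92  13.07] twist 0 | tcp tray [-184.   -10.9] z 147.3 clk 14.55 w 24.4 F [0.6 0.9 0.2]
```

View pics/s9.png

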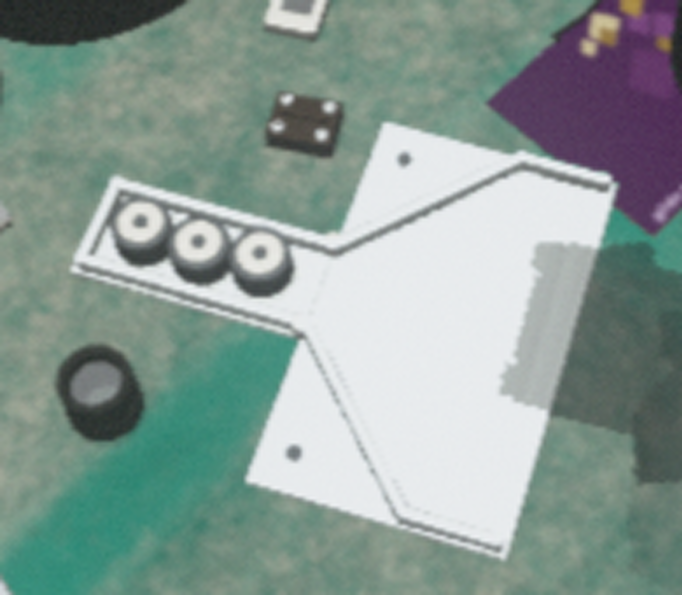

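All three spacers stand upright in a row in the slot, at (140,227), (200,247) and (261,259), and the last one's rear edge is about 10 mm past the gate. The loupe, jaw insert and reticle plate are where they were, and the arm is clear.

```bash
python3 -c "
from h import *
print(workorder.job_done())"
```

```text
the job is handed in; nothing more can be done
None
```

The job is handed in: all three steel spacers were pushed through the gate and stand upright in a row in the slot, the bystanders were left where they were, and the arm was clear at about 14.5 s of the 67 s.

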